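# Fetch a bottle from the push-to-open medicine box

### The job

Take the large amber bottle out of the sloping push-to-open medicine box and stand it upright on the floor of the steel tray. The flap has no handle: press its front part in until the latch clicks, keep the finger against it so that it rises gently instead of flying up, then lift it over until it leans back open on its stop, and leave it open. Leave the two small bottles in their pockets and the syringe pouch on the tray where they are, and set the bottle down rather than dropping it.

Things in the scene. Friction and masses are not known exactly. Their poses are not given: they have to be found in the camera images.
- med_box: Fixed white box, 225 deep, 320 wide, 187 high; front at its -x. Origin on the worktop, 85 mm behind the front panel. Opening slopes 28 deg: front rim x -75, z 106; rear x 75, z 186; 304 wide. Pockets for 3 bottles at y -85, 0, 85, square to the slope (bottles lean 28 deg, caps to the front): 54 mm square, walls 42 high, floor 112 below the opening. Flat ledge behind the hinge, z 186.
- flap (a joint): White flap, 8 mm thick, 149 from hinge to front edge, 300 wide, 0.12 kg, flush in the rim; hinged at its upper rear edge. 0 shut; negative pressed in: about 2 N, latch frees past about -0.05 within 0.2 s, hard stop -0.10 rad. Then its spring lifts it to 0.76, where it rests; let go, it flies up at over 4 rad/s. Past 2.06 (upright) it falls back on its stop, 2.23, and stays.
- flap_press (a point): Middle of the grey dimple on the flap's outer face where it is pressed: 118 mm from the hinge line, 31 mm from the front edge, half way along its width. It moves with the flap.
- flap_hinge (a point): Middle of the flap's hinge line, fixed on the box, 3 mm under the flap's outer face; the flap swings about the box's y axis through this point.
- latch (a point): Tip of the latch's white plunger, standing out of a black case, 55 x 21 mm, between two pockets near the rear, its top 17 mm below the opening; the plunger is 35 mm from the hinge line. It pushes the flap up: with the flap open it stands 22 mm out of the plane of the opening, square to it.
- bottle_large: Large amber bottle, white screw cap: 43 mm across, 90 mm high (cap 32 mm across, from 76 mm up; body straight to about 60 mm), about 0.11 kg. It starts in one of the three pockets, leaning with the box. Origin: centre of its underside; z along its axis to the cap.
- bottle_small_a: A small amber bottle, 38 mm across and 76 mm high, in another pocket. Origin: centre of its underside; z along its axis.
- bottle_small_b: A second small amber bottle like the first, in the remaining pocket. Origin: centre of its underside; z along its axis.
- steel_tray: Stainless instrument tray, fixed, 255 x 360 x 33 mm, its long side along its own y. Origin: centre of its underside on the worktop. Its floor is 2 mm up, flat within 100 mm (x) and 150 mm (y) of the centre; the rim is 32 mm high. One pouch lies at its -y end, the rest is free; two flat foil scraps near its +y corners are part of the tray.
- pouch_tray: Sealed syringe pouch, 28 x 105 x 11 mm, lying across the -y end of the tray. Origin: centre of its underside; long side along its y.

How it is judged (in metres and radians):
On the way, in this order (a step that is already met when the one before it is completed fails the run):
1. the flap is pressed in at its front until the latch clicks (value of joint flap below -0.045 rad), for 0.05 s.
2. the flap has risen on its spring (value of joint flap above 0.6 rad), for 0.1 s.
3. the flap leans back open on its stop (value of joint flap above 2.1 rad), for 0.2 s.
At the end, for the whole second after the job is handed in: The flap leans open on its stop (joint value over 2.1 rad), and the large bottle stands on the tray's floor inside the rim, upright within 0.15 rad, at rest (value of joint flap above 2.1 rad and angle between bottle_large's own z axis and vertical below 0.15 rad and x of bottle_large in the frame of steel_tray between -0.095 and 0.095 m and y of bottle_large in the frame of steel_tray between -0.145 and 0.145 m and z of bottle_large in the frame of steel_tray below 0.012 m and linear speed of bottle_large below 0.01 m/s); the robot touches nothing.
It fails at once if the flap flies up or slams (faster than 3.5 rad/s) (velocity of joint flap above 3.5 rad/s or velocity of joint flap below -3.5 rad/s).
It fails at once if the large bottle is dropped or thrown (moves faster than 0.7 m/s while not held) (linear speed of bottle_large above 0.7 m/s and contact force between the fingers and bottle_large below 0.1 N).
It fails at once if a small bottle is moved by over 30 mm (distance of any of bottle_small_a, bottle_small_b from where it was at the start of the episode above 0.03 m).
It fails at once if the syringe pouch on the tray is moved by over 30 mm (distance of pouch_tray from where it was at the start of the episode above 0.03 m).
It also fails if it takes over 72 s, if anything falls off the work surface, if the arm or the gripper's body presses on something with over 40 N, if the wrist force passes 120 N, or if a joint passes its speed limit or range.

### The arm

A 6-joint arm with a two-finger parallel gripper is mounted at the origin on a cart in front of the work surface, level with it; the furniture and walls round the work are solid. World frame = base frame: x ahead of the robot, y to its left, z up, the work surface at z = 0. Lengths are in m, angles in degrees, forces in N, time in s.
With the tool pointing down it reaches from about 0.4 to 0.825 m from the base axis. Payload 7 kg.
Tool frame: the origin (TCP) lies between the finger pads; the fingertips stand 22 mm ahead of it and the grasp point (between the pads) lies 3 mm ahead of it; z points along the fingers, y is the line along which they close (so a half turn about z gives the same grasp; the last joint's range is limited). The gripper opens to 88 mm and grips with 3 to 60 N. Pads are 19 mm wide; open, the fingers measure 130 mm over their backs; the gripper's body (78 mm by 193 mm) begins 47 mm behind the grasp point.
Start: joints at [16.507, 20.546, 0.682, 0, -70.136, -16.507], TCP at [0.675, -0, 0.249] pointing down, gripper open.
Joint ranges: [-176.03, 176.03], [-82.01, 121.73], [-58.28, 71.71], [-173.87, 95.51], [-174.79, -0.11], [-173.66, 173.66]. Speed limits (degrees/s): [136.94, 136.94, 172.46, 180, 180, 180].

### API

Orientations are given as [roll, pitch, yaw] about the fixed x, y, z axes, in that order (R = Rz(yaw) Ry(pitch) Rx(roll)).
In Python, from plant import ctrl gives the robot as it stands.
- The arm moves only by the tool apply_moves, never from a script. Its argument "targets" is a list of rows, each an object with "travel": the shift along the tool's x, y, z in mm, a list of three; "roll": the turn about the tool's z in degrees; "jaw": the finger opening in mm, from 0 to 87.6. In form: [{"travel": [tx, ty, tz], "roll": roll, "jaw": jaw}, ...]. A call has 1 to 10 rows; each row shifts and turns the commanded pose from where the row before left it, along the tool's axes as they then stand; what a row does not reach is not made up. A row lasts 1/10 s, in which the tool goes at most 50 mm and 8.59 degrees, less where a joint would pass 70% of its speed; a pose out of reach is approached as far as the arm can. A call with a gripper value outside its range is refused whole. The fingers move at their own pace and stop on an object; the grip force is fixed at half the most. Time passes only in rows, so rows that do not move let the fingers close. It gives the time, the measured TCP pose, the force, the opening and the grip force at its end, in the units of the state.
- ctrl.get_obs(): the state, without advancing time (a new reading comes with each control period).
- ctrl.snapshot(name): name is "scene" or "side" or "wrist"; returns the picture (480x640x3 uint8, red, green, blue); there is no depth.
- ctrl.calibration(name): a dict with "K" (3x3 intrinsics, pixels), "extrinsics" (4x4, takes a point from camera to world coordinates); the wrist camera has in their place "hand_eye" (4x4, takes a point from camera to tool coordinates, whose origin is the TCP and whose axes are the flange's). Camera axes: x right, y down, z forward; pixel columns grow to the right and rows downward; lengths in m; the calibration is good to about 2 mm. A picture is of the moment at which its call begins: read the wrist's pose just before it. calibration takes no time and is no camera call.
- ctrl.close_job(): hands the job in; it is judged then, once.
The state is a dict: "clock": time; "joint_pos": joint angles; "qvel": joint speeds; "tau": joint torques, N m; "tool_pos": TCP position; "orientation": TCP orientation; "force": force on the tool from outside, world axes, zero at the start; "moment": the same for the moment, N m; "opening": finger opening in m; "gripper_force": force on a finger pad.
Only numpy, scipy, OpenCV 4.12 (cv2) and the standard library are available. Lean on these libraries where they do the work, as an engineer would, in place of code of your own. Each camera call takes 0.05 s, during which the arm holds its last target. There are 200 camera calls.

## Working session

There is one attempt and no reset: what is moved stays moved. The work goes in short steps, Python scripts to look and compute and a tool call to move; the robot and the scene stay as the last step left them, time stands still between calls to the robot, and variables do not carry over. Pictures are saved under pics/ and viewed, at most 10 in all, crops included, and the job is handed in when it is done.

Besides the shell and the picture viewer there is one more tool, called after "Call:" by a JSON object that holds its "name" and its "arguments". apply_moves: Moves the arm, as the interface text tells. Its arguments: {"type":"object","properties":{"targets":{"type":"array","items":{"type":"object","properties":{"travel":{"type":"array","items":{"type":"number"}},"roll":{"type":"number"},"jaw":{"type":"number"}}}}},"required":["targets"]}

```bash
mkdir -p pics; ls; python3 - <<'E'
from plant import ctrl
import cv2,numpy as np
o=ctrl.get_obs();print(o)
for n in("scene","side"):
    im=ctrl.snapshot(n);cv2.imwrite(f"pics/{n}0.png",im[:,:,::-1])
    c=ctrl.calibration(n);print(n,c["K"],c["extrinsics"])
print(ctrl.calibration("wrist"))
E
```

```text
pics
{'clock': 0.0, 'joint_pos': array([ 1.65072657e+01,  2.05910972e+01,  6.34684617e-01, -1.84407072e-02,
       -7.01359405e+01, -1.65062603e+01]), 'qvel': array([-0.03296316, -0.07269907,  0.02042899, -0.10851091,  0.00885738,
        0.04530063]), 'tau': array([-8.00930356e-04, -5.82726967e+01,  2.93058443e+01,  6.99745238e+00,
        6.93249181e-03, -2.06530804e-04]), 'tool_pos': array([ 6.74557783e-01, -2.65310897e-05,  2.47638673e-01]), 'orientation': array([ 1.79906527e+02, -9.62057010e-03, -9.00052667e+01]), 'force': array([ 0.84815305, -0.09939782,  0.53738941]), 'moment': array([-0.03032977, -0.05231757, -0.06252675]), 'gripper_force': 0.0, 'opening': 0.08760887839648829}
scene [[616.86343299   0.         318.54609576]
 [  0.         616.86343299 248.46056171]
 [  0.           0.           1.        ]] [[-0.24133325 -0.61105717  0.75390145 -0.47332909]
 [-0.97027571  0.13753991 -0.1991176   0.28233119]
 [ 0.0179807  -0.77954596 -0.62608689  1.00512451]
 [ 0.          0.          0.          1.        ]]
side [[583.13202588   0.         324.42936818]
 [  0.         583.13202588 247.62609673]
 [  0.           0.           1.        ]] [[ 0.53289049 -0.58440674  0.61196118 -0.24576874]
 [-0.84614768 -0.36129812  0.39178791 -0.50151884]
 [-0.00786307 -0.72658959 -0.68702674  1.07223101]
 [ 0.          0.          0.          1.        ]]
{'K': array([[358.03955045,   0.        , 314.69848122],
       [  0.        , 358.03955045, 243.9967041 ],
       [  0.        ,   0.        ,   1.        ]]), 'hand_eye': array([[-6.41778167e-04, -9.65092826e-01, -2.61907282e-01,
         7.07048863e-02],
       [ 9.99999703e-01, -5.07462115e-04, -5.80472327e-04,
         8.28567408e-04],
       [ 4.27301655e-04, -2.61907577e-01,  9.65092865e-01,
        -1.35803721e-01],
       [ 0.00000000e+00,  0.00000000e+00,  0.00000000e+00,
         1.00000000e+00]])}
```

View pics/scene0.png

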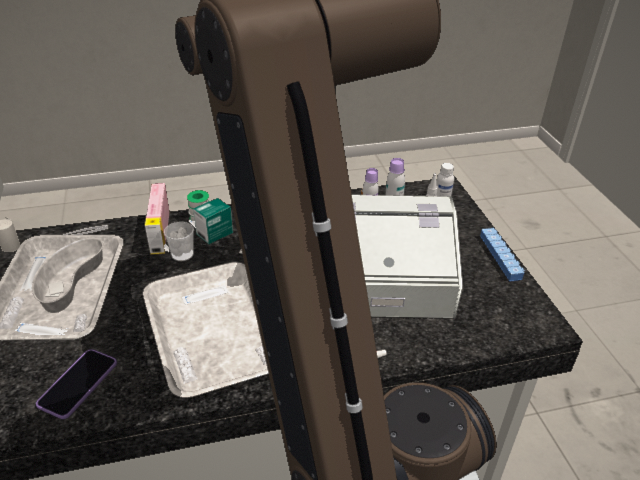

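View pics/side0.png

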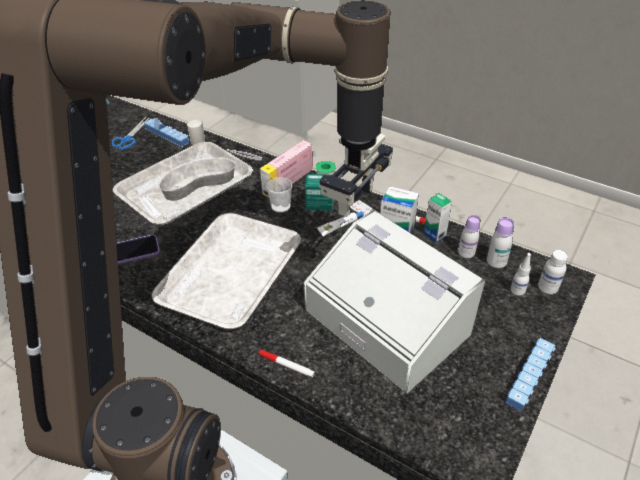

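The scene view shows the tray at about (205,325) and the dimple at (389,262). The side view shows the tray at (228,270), the flap dimple at (369,302), and the box centred near (395,290). I'll zoom in for the corners.

```bash
python3 - <<'E'
import cv2
im=cv2.imread("pics/side0.png")[190:390,145:495]
cv2.imwrite("pics/crop1.png",cv2.resize(im,(798,456),interpolation=cv2.INTER_CUBIC))
E
```

```text
(no output)
```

View pics/crop1.png

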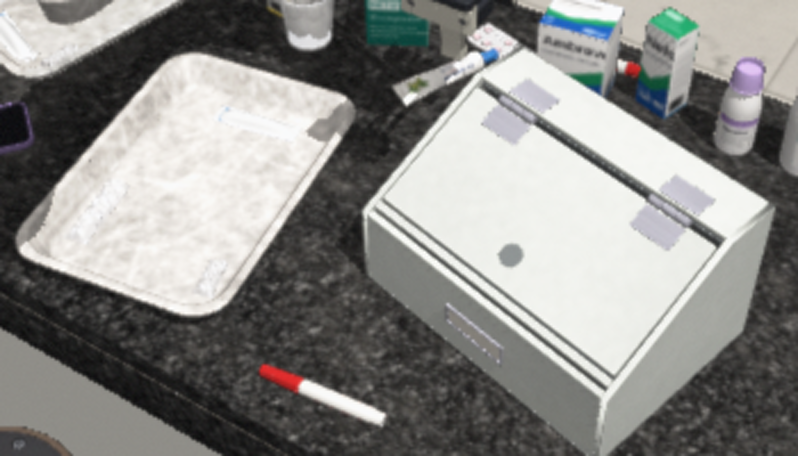

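```bash
cat > h.py <<'E'
import numpy as np,cv2
from plant import ctrl
from scipy.spatial.transform import Rotation as Rn
def cam(n,o=None):
    c=ctrl.calibration(n);K=np.array(c["K"])
    if n=="wrist":
        T=np.eye(4);T[:3,:3]=Rn.from_euler("xyz",o["orientation"],degrees=True).as_matrix();T[:3,3]=o["tool_pos"]
        return K,T@np.array(c["hand_eye"])
    return K,np.array(c["extrinsics"])
def ray(C,uv):
    K,T=C;d=T[:3,:3]@np.linalg.inv(K)@[*uv,1];return T[:3,3],d/np.linalg.norm(d)
def onz(C,uv,z):
    p,d=ray(C,uv);return p+d*(z-p[2])/d[2]
def tri(rs):
    A=sum(np.eye(3)-np.outer(d,d) for p,d in rs);b=sum((np.eye(3)-np.outer(d,d))@p for p,d in rs);return np.linalg.solve(A,b)
def proj(C,X):
    K,T=C;q=K@(T[:3,:3].T@(np.asarray(X)-T[:3,3]));return q[:2]/q[2]
E
python3 - <<'E'
from h import *
np.set_printoptions(precision=4,suppress=True)
S=cam("side");C=cam("scene")
f=lambda u,v:(145+u/2.28-.3,190+v/2.28-.3)
print("dimple",tri([ray(S,f(511,255)),ray(C,(389,262))]))
for nm,uv,z in [("tray",(190,55),.03),("tray",(352,105),.03),("tray",(215,312),.03),("tray",(22,245),.03),("pouch",(262,122),.008),("foil",(100,205),.003),("foil",(212,275),.003),
 ("boxFRbot",(600,455),0),("boxFLbot",(370,262),0),("ledgeRR",(772,212),.186),("ledgeRL",(520,55),.186),("hingeL",(482,90),.186),("hingeR",(720,242),.186),("dimple",(511,255),.128)]:
    print(nm,onz(S,f(*uv),z))
E
```

```text
dimple [ 0.4988 -0.1357  0.1319]
tray [0.6574 0.3933 0.03  ]
tray [0.686  0.1747 0.03  ]
tray [0.3587 0.1189 0.03  ]
tray [0.3224 0.3473 0.03  ]
pouch [0.6254 0.2624 0.008 ]
foil [0.4263 0.3378 0.003 ]
foil [0.4118 0.1686 0.003 ]
boxFRbot [ 0.4316 -0.2746  0.    ]
boxFLbot [0.5167 0.0387 0.    ]
ledgeRR [ 0.6274 -0.3328  0.186 ]
ledgeRL [ 0.7015 -0.0312  0.186 ]
hingeL [ 0.6337 -0.025   0.186 ]
hingeR [ 0.5683 -0.3069  0.186 ]
dimple [ 0.5029 -0.1338  0.128 ]
```

Call:
{"name": "apply_moves", "arguments": {"targets": [{"travel": [0,0,0],"roll": 8.5,"jaw": 0},{"travel": [0,0,0],"roll": 8.5,"jaw": 0},{"travel": [0,0,0],"roll": 8.5,"jaw": 0},{"travel": [0,0,0],"roll": 8.5,"jaw": 0},{"travel": [0,0,0],"roll": 8.5,"jaw": 0},{"travel": [0,0,0],"roll": 8.5,"jaw": 0},{"travel": [0,0,0],"roll": 8.5,"jaw": 0},{"travel": [0,0,0],"roll": 8.5,"jaw": 0},{"travel": [0,0,0],"roll": 8.5,"jaw": 0},{"travel": [0,0,0],"roll": 8.5,"jaw": 0}]}}

```text
clock: 1.1
tool_pos: [0.6747, -0.0, 0.248]
orientation: [180.0, -0.1, -175.4]
force: [-0.5, -0.3, -0.0]
opening: 0.0132
gripper_force: 0.0
```

Call:
{"name": "apply_moves", "arguments": {"targets": [{"travel": [0,0,0],"roll": 8.5,"jaw": 0},{"travel": [0,0,0],"roll": 8.5,"jaw": 0},{"travel": [0,0,0],"roll": 2,"jaw": 0},{"travel": [0,0,0],"roll": 0,"jaw": 0}]}}

```text
clock: 1.5
tool_pos: [0.6748, -0.0, 0.2481]
orientation: [-180.0, -0.0, 166.0]
force: [-1.1, 0.2, -0.4]
opening: 0.0007
gripper_force: 0.0
```

Call:
{"name": "apply_moves", "arguments": {"targets": [{"travel": [24,-29.5,0],"roll": 0,"jaw": 0},{"travel": [24,-29.5,0],"roll": 0,"jaw": 0},{"travel": [24,-29.5,0],"roll": 0,"jaw": 0},{"travel": [24,-29.5,0],"roll": 0,"jaw": 0},{"travel": [24,-29.5,0],"roll": 0,"jaw": 0},{"travel": [25,-29.5,0],"roll": 0,"jaw": 0},{"travel": [0,0,0],"roll": 0,"jaw": 0},{"travel": [0,0,0],"roll": 0,"jaw": 0}]}}

```text
clock: 2.3
tool_pos: [0.491, -0.1372, 0.2491]
orientation: [180.0, 0.1, 166.0]
force: [0.4, 0.5, 0.3]
opening: 0.0005
gripper_force: 0.0
```

```bash
python3 - <<'E'
from h import *
o=ctrl.get_obs();im=ctrl.snapshot("wrist")[:,:,::-1]
cv2.imwrite("pics/w1.png",im)
print(o["tool_pos"],o["orientation"])
C=cam("wrist",o);c,s=np.cos(np.radians(14)),np.sin(np.radians(14))
O=np.array([.5285,-.146]);
def W(x,y,z): return [O[0]+c*x+s*y,O[1]-s*x+c*y,z]
print("pred dimple",proj(C,W(-.0306,0,.1306)),"hingeL/R",proj(C,W(.075,.15,.186)),proj(C,W(.075,-.15,.186)),"frontL/R",proj(C,W(-.0566,.15,.116)),proj(C,W(-.0566,-.15,.116)))
E
```

```text
[ 0.49102341 -0.13718324  0.24905848] [1.79979180e+02 6.02787972e-02 1.66008163e+02]
pred dimple [316.0906652  256.67020872] hingeL/R [539.89633722 431.25333349] [ 92.61384168 431.97874058] frontL/R [512.41966102 218.28316032] [119.29372327 218.59593317]
```

View pics/w1.png

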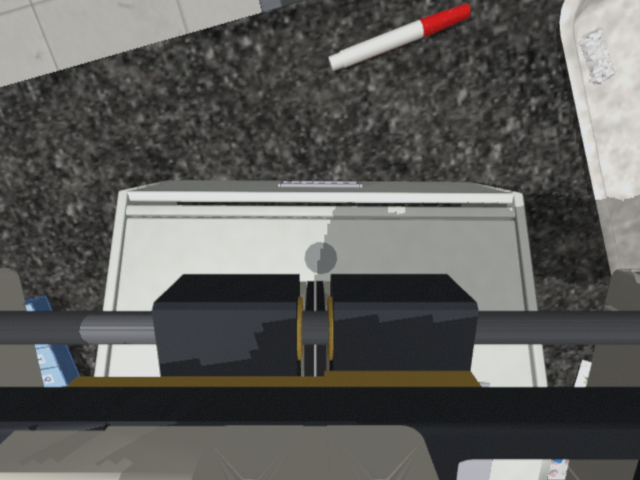

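The wrist view shows the dimple at (321,258), about 3 mm toward box +y from where I predicted, so the pose is good. Next I'll descend.

Call:
{"name": "apply_moves", "arguments": {"targets": [{"travel": [0,3,25],"roll": 0,"jaw": 0},{"travel": [0,0,25],"roll": 0,"jaw": 0},{"travel": [0,0,25],"roll": 0,"jaw": 0},{"travel": [0,0,5],"roll": 0,"jaw": 0},{"travel": [0,0,0],"roll": 0,"jaw": 0}]}}

```text
clock: 2.85
tool_pos: [0.4924, -0.1334, 0.1678]
orientation: [-179.9, -0.1, 166.1]
force: [-0.4, -0.2, 0.6]
opening: 0.0005
gripper_force: 0.0
```

Call:
{"name": "apply_moves", "arguments": {"targets": [{"travel": [0,0,3],"roll": 0,"jaw": 0},{"travel": [0,0,3],"roll": 0,"jaw": 0},{"travel": [0,0,2],"roll": 0,"jaw": 0},{"travel": [0,0,0],"roll": 0,"jaw": 0}]}}

```text
clock: 3.25
tool_pos: [0.4922, -0.1338, 0.1608]
orientation: [180.0, 0.0, 166.0]
force: [0.2, 0.4, -0.9]
opening: 0.0004
gripper_force: 0.0
```

Call:
{"name": "apply_moves", "arguments": {"targets": [{"travel": [0,0,3],"roll": 0,"jaw": 0},{"travel": [0,0,3],"roll": 0,"jaw": 0},{"travel": [0,0,0],"roll": 0,"jaw": 0}]}}

```text
clock: 3.55
tool_pos: [0.4919, -0.1338, 0.1541]
orientation: [-180.0, -0.0, 166.0]
force: [-0.1, -0.7, -0.2]
opening: 0.0005
gripper_force: 0.0
```

Call:
{"name": "apply_moves", "arguments": {"targets": [{"travel": [0,0,3],"roll": 0,"jaw": 0},{"travel": [0,0,0],"roll": 0,"jaw": 0}]}}

```text
clock: 3.75
tool_pos: [0.492, -0.1338, 0.1512]
orientation: [-180.0, -0.0, 166.0]
force: [-0.2, 0.1, -0.4]
opening: 0.0007
gripper_force: 0.0
```

Call:
{"name": "apply_moves", "arguments": {"targets": [{"travel": [0,0,3],"roll": 0,"jaw": 0},{"travel": [0,0,0],"roll": 0,"jaw": 0}]}}

```text
clock: 3.95
tool_pos: [0.4922, -0.1338, 0.1483]
orientation: [-180.0, -0.0, 166.0]
force: [-0.5, 0.1, 1.0]
opening: 0.0006
gripper_force: 0.3
```

Call:
{"name": "apply_moves", "arguments": {"targets": [{"travel": [0,0,3],"roll": 0,"jaw": 0},{"travel": [0,0,0],"roll": 0,"jaw": 0}]}}

```text
clock: 4.15
tool_pos: [0.4922, -0.1338, 0.1453]
orientation: [-180.0, -0.0, 166.0]
force: [0.7, -0.3, 1.0]
opening: 0.0005
gripper_force: 0.6
```

Call:
{"name": "apply_moves", "arguments": {"targets": [{"travel": [0,0,3],"roll": 0,"jaw": 0},{"travel": [0,0,0],"roll": 0,"jaw": 0}]}}

```text
clock: 4.35
tool_pos: [0.4921, -0.1338, 0.1423]
orientation: [-180.0, -0.0, 166.0]
force: [-0.2, -0.0, 0.9]
opening: 0.0002
gripper_force: 0.7
```

Call:
{"name": "apply_moves", "arguments": {"targets": [{"travel": [0,0,2],"roll": 0,"jaw": 0},{"travel": [0,0,0],"roll": 0,"jaw": 0},{"travel": [0,0,0],"roll": 0,"jaw": 0},{"travel": [0,0,0],"roll": 0,"jaw": 0}]}}

```text
clock: 4.75
tool_pos: [0.4921, -0.1337, 0.1405]
orientation: [-180.0, -0.0, 166.0]
force: [-0.4, 0.2, 1.9]
opening: 0.0007
gripper_force: 0.6
```

Call:
{"name": "apply_moves", "arguments": {"targets": [{"travel": [0,0,2],"roll": 0,"jaw": 0},{"travel": [0,0,0],"roll": 0,"jaw": 0},{"travel": [0,0,0],"roll": 0,"jaw": 0}]}}

```text
clock: 5.05
tool_pos: [0.4921, -0.1338, 0.1385]
orientation: [-180.0, -0.0, 166.0]
force: [-0.4, -0.3, 1.4]
opening: 0.0007
gripper_force: 0.7
```

Call:
{"name": "apply_moves", "arguments": {"targets": [{"travel": [0,0,-3],"roll": 0,"jaw": 0},{"travel": [0,0,-4],"roll": 0,"jaw": 0},{"travel": [0,0,-6],"roll": 0,"jaw": 0},{"travel": [0,0,-6],"roll": 0,"jaw": 0},{"travel": [0,0,-6],"roll": 0,"jaw": 0}]}}

```text
clock: 5.55
tool_pos: [0.4923, -0.1338, 0.1643]
orientation: [180.0, 0.0, 166.0]
force: [-0.3, -0.2, 1.2]
opening: 0.0002
gripper_force: 0.5
```

Call:
{"name": "apply_moves", "arguments": {"targets": [{"travel": [0,0,-6],"roll": 0,"jaw": 0},{"travel": [0,0,-6],"roll": 0,"jaw": 0},{"travel": [0,0,-6],"roll": 0,"jaw": 0},{"travel": [0,0,-6],"roll": 0,"jaw": 0},{"travel": [0,0,-6],"roll": 0,"jaw": 0},{"travel": [0,0,-6],"roll": 0,"jaw": 0},{"travel": [0,0,-6],"roll": 0,"jaw": 0},{"travel": [0,0,-6],"roll": 0,"jaw": 0}]}}

```text
clock: 6.35
tool_pos: [0.4925, -0.1338, 0.2122]
orientation: [180.0, 0.0, 166.0]
force: [0.3, -0.7, -0.1]
opening: 0.0005
gripper_force: 0.3
```

Call:
{"name": "apply_moves", "arguments": {"targets": [{"travel": [0,0,-6],"roll": 0,"jaw": 0},{"travel": [0,0,-6],"roll": 0,"jaw": 0},{"travel": [0,0,-6],"roll": 0,"jaw": 0},{"travel": [0,0,-6],"roll": 0,"jaw": 0},{"travel": [0,0,-6],"roll": 0,"jaw": 0},{"travel": [0,0,-6],"roll": 0,"jaw": 0},{"travel": [0,0,-10],"roll": 0,"jaw": 0},{"travel": [0,0,-20],"roll": 0,"jaw": 0}]}}

```text
clock: 7.15
tool_pos: [0.4914, -0.1337, 0.2772]
orientation: [-180.0, -0.2, 166.0]
force: [0.5, 0.2, 0.1]
opening: 0.0005
gripper_force: 0.0
```

```bash
python3 - <<'E'
from h import *
im=ctrl.snapshot("side")[:,:,::-1][150:390,200:520]
cv2.imwrite("pics/s2.png",cv2.resize(im,(800,600),interpolation=cv2.INTER_CUBIC))
E
```

```text
(no output)
```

View pics/s2.png

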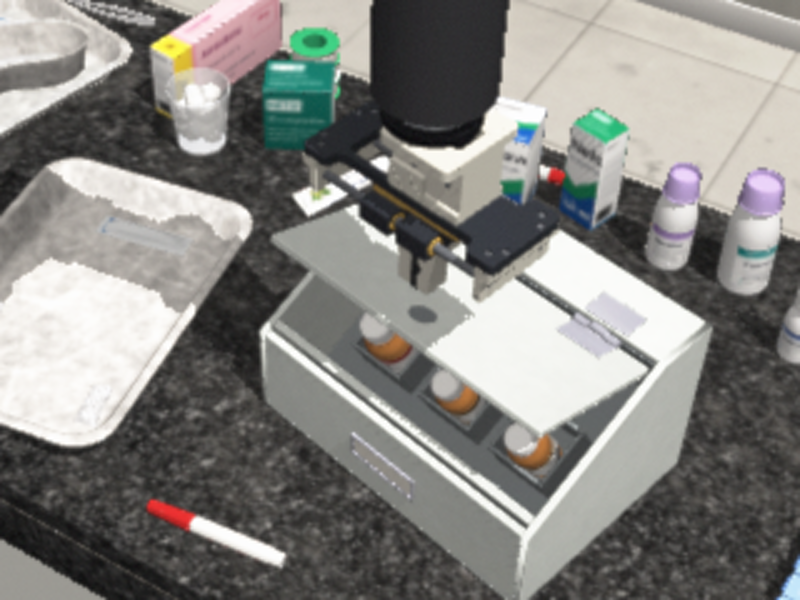

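The flap is up to about 0.76 rad and all three caps are visible. The bottle in the left (+y) pocket looks the largest. Next I'll put the finger in front of the flap's edge.

Call:
{"name": "apply_moves", "arguments": {"targets": [{"travel": [30,0,0],"roll": 0,"jaw": 0},{"travel": [32,0,0],"roll": 0,"jaw": 0},{"travel": [0,0,0],"roll": 0,"jaw": 0},{"travel": [0,0,28],"roll": 0,"jaw": 0},{"travel": [0,0,29],"roll": 0,"jaw": 0},{"travel": [0,0,0],"roll": 0,"jaw": 0}]}}

```text
clock: 7.8
tool_pos: [0.4301, -0.1187, 0.218]
orientation: [-179.9, -0.3, 166.0]
force: [-0.3, -0.6, -0.5]
opening: 0.0002
gripper_force: 0.0
```

Call:
{"name": "apply_moves", "arguments": {"targets": [{"travel": [-10,0,0],"roll": 0,"jaw": 0},{"travel": [-8,0,0],"roll": 0,"jaw": 0},{"travel": [-4,0,-4],"roll": 0,"jaw": 0},{"travel": [-4,0,-8],"roll": 0,"jaw": 0},{"travel": [-4,0,-9],"roll": 0,"jaw": 0},{"travel": [-4,0,-9],"roll": 0,"jaw": 0}]}}

```text
clock: 8.4
tool_pos: [0.4637, -0.1266, 0.2512]
orientation: [180.0, -0.2, 166.0]
force: [-6.9, 6.1, 3.7]
opening: 0.0003
gripper_force: 3.9
```

Call:
{"name": "apply_moves", "arguments": {"targets": [{"travel": [-6.5,0,-8.5],"roll": 0,"jaw": 0},{"travel": [-6.5,0,-8.5],"roll": 0,"jaw": 0}]}}

```text
clock: 8.6
tool_pos: [0.4734, -0.1292, 0.2681]
orientation: [180.0, -0.5, 166.0]
force: [-23.1, 13.9, 14.8]
opening: 0.0005
gripper_force: 12.7
```

Call:
{"name": "apply_moves", "arguments": {"targets": [{"travel": [-6.5,0,-8.5],"roll": 0,"jaw": 0},{"travel": [-6.5,0,-8.5],"roll": 0,"jaw": 0},{"travel": [-7.5,0,-6],"roll": 0,"jaw": 0},{"travel": [-7.5,0,-6],"roll": 0,"jaw": 0},{"travel": [-7.5,0,-6],"roll": 0,"jaw": 0},{"travel": [-7.5,0,-6],"roll": 0,"jaw": 0}]}}

```text
clock: 9.2
tool_pos: [0.5202, -0.1408, 0.3089]
orientation: [180.0, 0.0, 166.0]
force: [-0.0, 0.8, -0.5]
opening: 0.0003
gripper_force: 0.1
```

Call:
{"name": "apply_moves", "arguments": {"targets": [{"travel": [-8.5,0,-4],"roll": 0,"jaw": 0},{"travel": [-8.5,0,-4],"roll": 0,"jaw": 0},{"travel": [-8.5,0,-4],"roll": 0,"jaw": 0},{"travel": [-8.5,0,-3],"roll": 0,"jaw": 0}]}}

```text
clock: 9.6
tool_pos: [0.5532, -0.149, 0.3237]
orientation: [-180.0, -0.0, 166.0]
force: [-0.0, -0.6, 0.6]
opening: 0.0003
gripper_force: 0.1
```

Call:
{"name": "apply_moves", "arguments": {"targets": [{"travel": [-8,0,-1],"roll": 0,"jaw": 0},{"travel": [-8,0,-1],"roll": 0,"jaw": 0},{"travel": [-8,0,-1],"roll": 0,"jaw": 0},{"travel": [-8,0,-1],"roll": 0,"jaw": 0},{"travel": [-8,0,-1],"roll": 0,"jaw": 0},{"travel": [-6,0,0],"roll": 0,"jaw": 0},{"travel": [0,0,0],"roll": 0,"jaw": 0}]}}

```text
clock: 10.3
tool_pos: [0.5976, -0.1601, 0.3281]
orientation: [-180.0, -0.0, 166.0]
force: [0.6, -0.6, -0.7]
opening: 0.0006
gripper_force: 0.0
```

Call:
{"name": "apply_moves", "arguments": {"targets": [{"travel": [10,0,0],"roll": 0,"jaw": 0},{"travel": [20,0,0],"roll": 0,"jaw": 0},{"travel": [30,0,0],"roll": 0,"jaw": 60},{"travel": [40,0,0],"roll": 0,"jaw": 60},{"travel": [40,0,0],"roll": 0,"jaw": 60},{"travel": [0,0,0],"roll": 0,"jaw": 60},{"travel": [0,0,0],"roll": 0,"jaw": 60}]}}

```text
clock: 11.0
tool_pos: [0.4599, -0.1258, 0.3297]
orientation: [179.9, 0.2, 166.0]
force: [0.2, 0.7, 0.7]
opening: 0.0352
gripper_force: 0.0
```

```bash
python3 - <<'E'
from h import *
o=ctrl.get_obs();im=ctrl.snapshot("wrist")[:,:,::-1]
s=ctrl.snapshot("side")[:,:,::-1]
cv2.imwrite("pics/w3.png",im);cv2.imwrite("pics/s3.png",s)
cv2.imwrite("pics/c3.png",np.vstack([im[150:480,:],cv2.resize(s[110:390,180:540],None,fx=0.96,fy=.96)[:, :].copy() if 0 else cv2.copyMakeBorder(s[130:390,180:520],0,0,0,300,cv2.BORDER_CONSTANT)]))
print(o["tool_pos"],o["orientation"]);np.save("o3.npy",np.r_[o["tool_pos"],o["orientation"]])
E
```

```text
[ 0.45993598 -0.12584832  0.32970038] [1.79942043e+02 1.50781900e-01 1.66047783e+02]
```

View pics/c3.png

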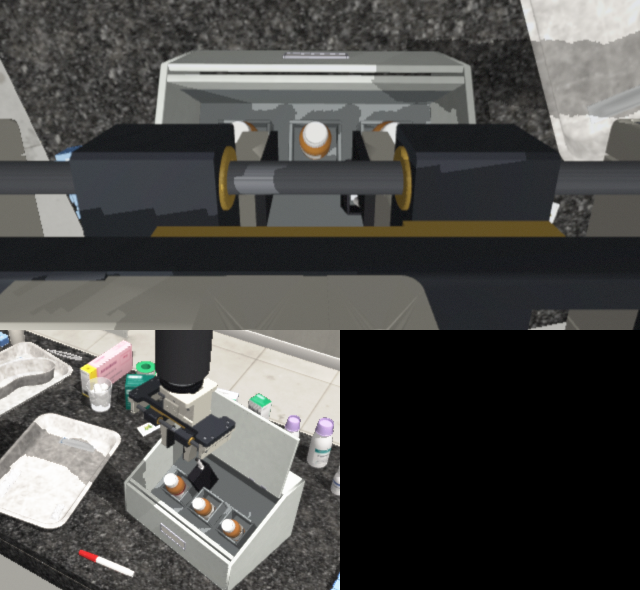

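The flap is open on its stop. The side view shows the three caps at about (353,280), (382,299) and (412,322), with the latch case between the left and middle pockets. I'll zoom in to tell the bottles apart.

```bash
python3 - <<'E'
from h import *
np.set_printoptions(precision=1,suppress=True)
s=cv2.imread("pics/s3.png");cr=s[255:345,325:445]
cv2.imwrite("pics/c4.png",cv2.resize(cr,(800,600),interpolation=cv2.INTER_CUBIC))
S=cam("side");c,q=np.cos(np.radians(14)),np.sin(np.radians(14));O=[.5293,-.1426]
W=lambda x,y,z:[O[0]+c*x+q*y,O[1]-q*x+c*y,z]
for y in(.085,0,-.085):
  for L in(.09,.076):
    P=[W(.0526-.469*h,y,.0471+.883*h) for h in(L,L-.014)]
    print(y,L,*[proj(S,p) for p in P],(proj(S,P[0])-[325,255])*6.667)
hsv=cv2.cvtColor(cr,cv2.COLOR_BGR2HSV);m=cv2.inRange(hsv,(5,90,40),(25,255,255))
n,l,st,ce=cv2.connectedComponentsWithStats(m)
for i in range(1,n):
  if st[i,4]>10: print(st[i],ce[i]+[325,255])
E
```

```text
0.085 0.09 [353.5 273.2] [355.3 275.5] [189.7 121.4]
0.085 0.076 [355.3 275.5] [357.2 277.8] [202.2 137. ]
0 0.09 [381.5 293.3] [383.2 295.5] [376.6 255.4]
0 0.076 [383.2 295.5] [384.8 297.7] [387.8 270.3]
-0.085 0.09 [411.6 314.9] [413. 317.] [577.3 399.3]
-0.085 0.076 [413. 317.] [414.5 319.1] [587.  413.4]
[ 21  21  19  19 161] [357.  286.8]
[ 50  43  17  18 122] [384.9 308.5]
[ 78  64  18  19 124] [414.3 330.1]
```

View pics/c4.png

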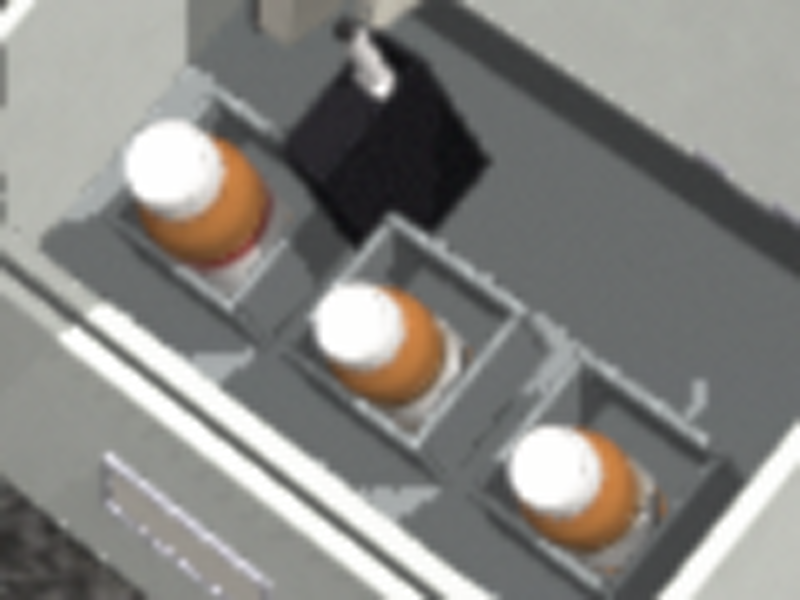

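```bash
python3 - <<'E'
from h import *
np.set_printoptions(precision=1,suppress=True)
S=cam("side");c,q=np.cos(np.radians(14)),np.sin(np.radians(14));O=np.array([.5293,-.1426,0])
R=np.array([[c,q,0],[-q,c,0],[0,0,1]]) # box->world
n=np.array([-.4695,0,.8829])
def hit(uv,dep):
  p,d=ray(S,uv);p=R.T@(p-O);d=R.T@d;P0=np.array([0,0,.146])-n*dep
  return (p+d*((P0-p)@n)/(d@n))*1000
s=cv2.imread("pics/s3.png");cr=cv2.resize(s[255:345,325:445],(800,600),interpolation=cv2.INTER_CUBIC)
m=cv2.inRange(cr,(215,215,215),(255,255,255))
k,l,st,ce=cv2.connectedComponentsWithStats(m)
for i in range(1,k):
  if 4000<st[i,4]<12000:
    uv=ce[i]/6.667+[325,255]
    print(st[i],uv,"top-ish L",hit(uv,.027),"small",hit(uv,.041))
print("latch tip",hit((325+375/6.667,255+85/6.667),-.022),"case corner",hit((325+490/6.667,255+160/6.667),.017),hit((325+285/6.667,255+140/6.667),.017),hit((325+355/6.667,255+245/6.667),.017))
print("pocket mid corners wall top",[hit((325+a/6.667,255+b/6.667),.07) for a,b in((390,215),(520,315),(415,445),(285,345))])
E
```

```text
[ 125  121   92   82 5824] [350.5 279.4] top-ish L [ -0.2  83.5 115.3] small [  7.9  90.9 103.7]
[ 316  285   82   74 4772] [378.5 303.3] top-ish L [ -5.9  -7.1 112.3] small [  2.1  -0.7 100.7]
[   89   306   400   294 10660] [367.7 323.2] top-ish L [-48.8 -16.5  89.5] small [-41.4 -10.2  77.6]
[  60  328  360  272 8443] [360.4 324.8] top-ish L [-59.7  -5.6  83.7] small [-52.4   0.8  71.7]
[ 662  426  138  174 4721] [435.6 333. ] top-ish L [  12.  -148.1  121.8] small [  20.1 -143.4  110.3]
[ 512  428   85   78 5220] [408.  325.1] top-ish L [ -6.1 -90.9 112.2] small [  1.9 -85.5 100.6]
latch tip [ 23.9  17.4 183.6] case corner [ 49.  -12.5 152.8] [ 19.4  50.  137.1] [  6.2   6.  130.1]
pocket mid corners wall top [array([50.9, 27.9, 93.8]), array([ 48.9, -32. ,  92.7]), array([ -0.4, -31.6,  66.5]), array([ 0.3, 28. , 66.9])]
```

The left bottle has a larger cap, at crop (172,167), and fills its pocket, so it's the large one. Its cap is at about box (0, 84, 115) mm. I'll grip the cap with the fingertips, staying forward of the latch plunger.

Call:
{"name": "apply_moves", "arguments": {"targets": [{"travel": [-16,21,0],"roll": 0,"jaw": 52},{"travel": [-16,21,0],"roll": 0,"jaw": 52},{"travel": [-16,21,0],"roll": 0,"jaw": 52},{"travel": [-16,21,0],"roll": 0,"jaw": 52},{"travel": [0,0,30],"roll": 0,"jaw": 52},{"travel": [0,0,40],"roll": 0,"jaw": 52},{"travel": [0,0,40],"roll": 0,"jaw": 52},{"travel": [0,0,30],"roll": 0,"jaw": 52},{"travel": [0,0,0],"roll": 0,"jaw": 52},{"travel": [0,0,0],"roll": 0,"jaw": 52}]}}

```text
clock: 12.1
tool_pos: [0.5445, -0.0599, 0.1885]
orientation: [-179.9, -0.1, 166.0]
force: [-0.1, 0.1, 1.0]
opening: 0.0519
gripper_force: 0.0
```

```bash
python3 - <<'E'
from h import *
np.set_printoptions(precision=1,suppress=True)
o=ctrl.get_obs();im=ctrl.snapshot("wrist")[:,:,::-1];s=ctrl.snapshot("side")[:,:,::-1]
C=cam("wrist",o);print(o["tool_pos"]*1000,o["force"],o["opening"])
c,q=np.cos(np.radians(14)),np.sin(np.radians(14));O=np.array([.5293,-.1426,0])
R=np.array([[c,q,0],[-q,c,0],[0,0,1]])
print("box tcp",R.T@(o["tool_pos"]-O)*1000)
for p in((-.0033,.084,.1212),(0,.084,.115),(.0338,.042,.189)): print(proj(C,R@p+O))
cv2.imwrite("pics/c5.png",np.hstack([im[150:450,120:520],cv2.resize(s[220:340,310:470],(400,300))]))
E
```

```text
[544.5 -59.9 188.5] [-0.1  0.1  1. ] 0.05187871487821469
box tcp [ -5.2  83.9 188.5]
[316.  272.6]
[316.  274.3]
[222.1 402.9]
```

View pics/c5.png

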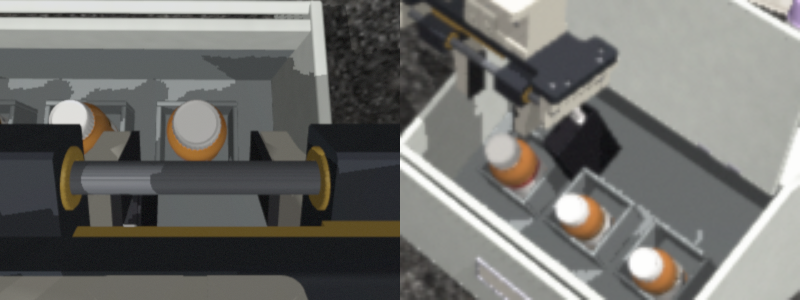

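The wrist view shows the cap at (317,275), as predicted, centred between the fingers. Next I'll descend with care near the latch.

Call:
{"name": "apply_moves", "arguments": {"targets": [{"travel": [2.5,0,15],"roll": 0,"jaw": 52},{"travel": [0,0,15],"roll": 0,"jaw": 52},{"travel": [0,0,8],"roll": 0,"jaw": 52},{"travel": [0,0,0],"roll": 0,"jaw": 52}]}}

```text
clock: 12.6
tool_pos: [0.5414, -0.0594, 0.1509]
orientation: [180.0, 0.0, 166.0]
force: [-0.5, 0.3, -0.2]
opening: 0.0517
gripper_force: 0.0
```

Call:
{"name": "apply_moves", "arguments": {"targets": [{"travel": [0,0,4],"roll": 0,"jaw": 52},{"travel": [0,0,4],"roll": 0,"jaw": 52},{"travel": [0,0,0],"roll": 0,"jaw": 52}]}}

```text
clock: 12.9
tool_pos: [0.5411, -0.0594, 0.1425]
orientation: [180.0, -0.0, 166.0]
force: [0.0, -0.5, -0.9]
opening: 0.0516
gripper_force: 0.0
```

Call:
{"name": "apply_moves", "arguments": {"targets": [{"travel": [0,0,4],"roll": 0,"jaw": 52},{"travel": [0,0,0],"roll": 0,"jaw": 52}]}}

```text
clock: 13.1
tool_pos: [0.5409, -0.0594, 0.1382]
orientation: [-180.0, -0.0, 166.0]
force: [-0.2, 0.1, -0.7]
opening: 0.0521
gripper_force: 0.0
```

Call:
{"name": "apply_moves", "arguments": {"targets": [{"travel": [0,0,4],"roll": 0,"jaw": 52},{"travel": [0,0,3],"roll": 0,"jaw": 52},{"travel": [0,0,0],"roll": 0,"jaw": 52}]}}

```text
clock: 13.4
tool_pos: [0.5408, -0.0594, 0.131]
orientation: [-180.0, -0.0, 166.0]
force: [-0.6, 0.1, -0.6]
opening: 0.052
gripper_force: 0.0
```

Call:
{"name": "apply_moves", "arguments": {"targets": [{"travel": [-2,0,3],"roll": 0,"jaw": 52},{"travel": [0,0,0],"roll": 0,"jaw": 52}]}}

```text
clock: 13.6
tool_pos: [0.5432, -0.0599, 0.1282]
orientation: [-180.0, -0.0, 166.0]
force: [-1.3, 0.5, -0.3]
opening: 0.052
gripper_force: 0.0
```

Call:
{"name": "apply_moves", "arguments": {"targets": [{"travel": [-2,0,1],"roll": 0,"jaw": 45},{"travel": [0,0,0],"roll": 0,"jaw": 0},{"travel": [0,0,0],"roll": 0,"jaw": 0},{"travel": [0,0,0],"roll": 0,"jaw": 0},{"travel": [0,0,0],"roll": 0,"jaw": 0},{"travel": [0,0,0],"roll": 0,"jaw": 0}]}}

```text
clock: 14.2
tool_pos: [0.5448, -0.0604, 0.1275]
orientation: [-180.0, -0.0, 166.0]
force: [-2.4, -0.7, -1.5]
opening: 0.0291
gripper_force: 30.0
```

Call:
{"name": "apply_moves", "arguments": {"targets": [{"travel": [3,0,-5.5],"roll": 0,"jaw": 0},{"travel": [4.7,0,-8.8],"roll": 0,"jaw": 0},{"travel": [4.7,0,-8.8],"roll": 0,"jaw": 0}]}}

```text
clock: 14.5
tool_pos: [0.5329, -0.0572, 0.1517]
orientation: [180.0, 0.0, 166.0]
force: [-0.4, 0.2, -1.0]
opening: 0.029
gripper_force: 29.8
```

Call:
{"name": "apply_moves", "arguments": {"targets": [{"travel": [4.7,0,-8.8],"roll": 0,"jaw": 0},{"travel": [4.7,0,-8.8],"roll": 0,"jaw": 0},{"travel": [4.7,0,-8.8],"roll": 0,"jaw": 0},{"travel": [4.7,0,-8.8],"roll": 0,"jaw": 0},{"travel": [4.7,0,-8.8],"roll": 0,"jaw": 0},{"travel": [4.7,0,-8.8],"roll": 0,"jaw": 0}]}}

```text
clock: 15.1
tool_pos: [0.5052, -0.0505, 0.2042]
orientation: [180.0, 0.0, 166.0]
force: [0.0, -0.3, -1.7]
opening: 0.0292
gripper_force: 29.8
```

Call:
{"name": "apply_moves", "arguments": {"targets": [{"travel": [4,0,-15],"roll": 0,"jaw": 0},{"travel": [0,0,-20],"roll": 0,"jaw": 0},{"travel": [0,0,-25],"roll": 0,"jaw": 0},{"travel": [0,0,-20],"roll": 0,"jaw": 0},{"travel": [0,0,0],"roll": 0,"jaw": 0},{"travel": [0,0,0],"roll": 0,"jaw": 0}]}}

```text
clock: 15.7
tool_pos: [0.5015, -0.0494, 0.2837]
orientation: [180.0, 0.0, 166.0]
force: [-0.5, -0.4, -2.0]
opening: 0.0288
gripper_force: 29.8
```

```bash
python3 - <<'E'
from h import *
o=ctrl.get_obs();w=ctrl.snapshot("wrist")[:,:,::-1];s=ctrl.snapshot("side")[:,:,::-1];c=ctrl.snapshot("scene")[:,:,::-1]
print(o["tool_pos"],o["opening"]);u=proj(cam("side"),o["tool_pos"]).astype(int);v=proj(cam("scene"),o["tool_pos"]).astype(int);print(u,v)
cv2.imwrite("pics/s6.png",s)
A=cv2.resize(s[u[1]-70:u[1]+110,u[0]-120:u[0]+120],(400,300));B=cv2.resize(w,(400,300))
cv2.imwrite("pics/c6.png",np.hstack([A,B]))
E
```

```text
[ 0.5015217  -0.04943219  0.28372035] 0.02875868531993232
[335 234] [354 209]
```

View pics/c6.png

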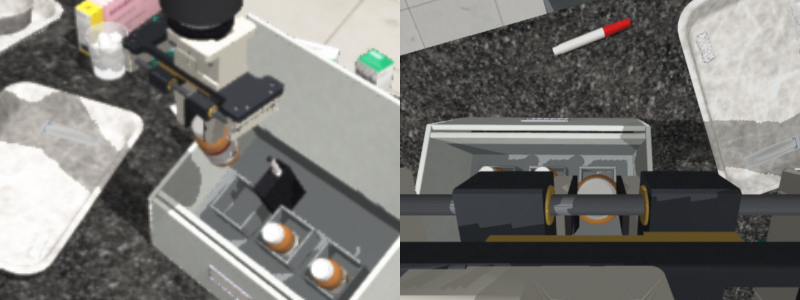

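```bash
cat > tilt.py <<'E'
from h import *
np.set_printoptions(precision=1,suppress=True)
def run(names=("side","scene","wrist")):
  o=ctrl.get_obs();g=o["tool_pos"]-[0,0,.014]
  print("tcp",o["tool_pos"]*1000)
  yaw=np.radians(o["orientation"][2]);ax=np.array([np.cos(yaw),np.sin(yaw),0])
  for n in names:
    im=ctrl.snapshot(n)[:,:,::-1];C=cam(n,o)
    h=cv2.cvtColor(im,cv2.COLOR_BGR2HSV);m=cv2.inRange(h,(5,90,40),(25,255,255))
    u=proj(C,g-[0,0,.04])
    k,l,st,ce=cv2.connectedComponentsWithStats(m)
    for i in range(1,k):
      if st[i,4]>25 and np.hypot(*(ce[i]-u))<60: print(n,st[i],ce[i])
    for t in(-10,0,10,20,28):
      a=-(np.cos(np.radians(t))*np.array([0,0,1])+np.sin(np.radians(t))*ax) # down the axis
      print(t,[proj(C,g+a*d) for d in(.02,.045,.08)])
E
python3 -c "import tilt;tilt.run()"
```

```text
tcp [501.1 -49.6 282.5]
side [310 201  31  21 105] [322.8 211.2]
side [332 240  21  17 132] [342.9 250.6]
-10 [array([334. , 247.7]), array([332.5, 257.3]), array([330.4, 270.4])]
0 [array([335.2, 247. ]), array([335.1, 255.7]), array([335. , 267.5])]
10 [array([336.4, 246.1]), array([337.8, 253.7]), array([339.7, 263.9])]
20 [array([337.6, 245. ]), array([340.4, 251.2]), array([344.1, 259.6])]
28 [array([338.4, 244. ]), array([342.3, 249. ]), array([347.5, 255.8])]
-10 [array([354.1, 224.5]), array([353.6, 235.3]), array([352.8, 250. ])]
0 [array([354. , 223.6]), array([353.4, 233.2]), array([352.5, 246.3])]
10 [array([354. , 222.5]), array([353.2, 230.7]), array([352.3, 241.8])]
20 [array([353.9, 221.2]), array([353.1, 227.8]), array([352.1, 236.7])]
28 [array([353.9, 220. ]), array([353.1, 225.2]), array([352. , 232.1])]
wrist [284 279  63  25 341] [317.5 288.1]
-10 [array([316., 285.]), array([315.9, 261.8]), array([315.7, 236.9])]
0 [array([316. , 291.1]), array([315.9, 274.4]), array([315.7, 256.6])]
10 [array([316. , 297.7]), array([315.9, 287.5]), array([315.7, 276.7])]
20 [array([316. , 304.5]), array([315.9, 301. ]), array([315.7, 297.3])]
28 [array([316.1, 310. ]), array([315.9, 312. ]), array([315.7, 314. ])]
```

Call:
{"name": "apply_moves", "arguments": {"targets": [{"travel": [20,5,0],"roll": 0,"jaw": 0},{"travel": [26,7,0],"roll": 0,"jaw": 0},{"travel": [26,7,0],"roll": 0,"jaw": 0},{"travel": [20,5,0],"roll": 0,"jaw": 0},{"travel": [12,2,0],"roll": 0,"jaw": 0},{"travel": [0,0,0],"roll": 0,"jaw": 0}]}}

```text
clock: 16.6
tool_pos: [0.4063, 0.0011, 0.2837]
orientation: [180.0, 0.0, 166.1]
force: [0.4, -0.7, -1.4]
opening: 0.0289
gripper_force: 29.9
```

Call:
{"name": "apply_moves", "arguments": {"targets": [{"travel": [0,0,20],"roll": 0,"jaw": 0},{"travel": [0,0,30],"roll": 0,"jaw": 0},{"travel": [0,0,30],"roll": 0,"jaw": 0},{"travel": [0,0,30],"roll": 0,"jaw": 0},{"travel": [0,0,20],"roll": 0,"jaw": 0},{"travel": [0,0,12],"roll": 0,"jaw": 0},{"travel": [0,0,0],"roll": 0,"jaw": 0}]}}

```text
clock: 17.3
tool_pos: [0.4066, 0.0002, 0.1397]
orientation: [-179.8, -0.2, 166.0]
force: [-0.2, 0.2, -0.5]
opening: 0.0287
gripper_force: 29.9
```

Call:
{"name": "apply_moves", "arguments": {"targets": [{"travel": [-4,0,0],"roll": 0,"jaw": 0},{"travel": [-4,0,0],"roll": 0,"jaw": 0},{"travel": [-4,0,0],"roll": 0,"jaw": 0},{"travel": [-4,0,0],"roll": 0,"jaw": 0}]}}

```text
clock: 17.7
tool_pos: [0.4235, -0.003, 0.142]
orientation: [180.0, 0.1, 166.0]
force: [-0.1, 0.7, -0.6]
opening: 0.0291
gripper_force: 29.9
```

Call:
{"name": "apply_moves", "arguments": {"targets": [{"travel": [-4,0,0],"roll": 0,"jaw": 0},{"travel": [-4,0,0],"roll": 0,"jaw": 0},{"travel": [-4,0,0],"roll": 0,"jaw": 0}]}}

```text
clock: 18.0
tool_pos: [0.4343, -0.0061, 0.1414]
orientation: [-180.0, -0.0, 166.0]
force: [-0.9, 0.8, 0.4]
opening: 0.0289
gripper_force: 29.9
```

Call:
{"name": "apply_moves", "arguments": {"targets": [{"travel": [-4,0,0],"roll": 0,"jaw": 0},{"travel": [-3,0,0],"roll": 0,"jaw": 0},{"travel": [0,0,0],"roll": 0,"jaw": 0}]}}

```text
clock: 18.3
tool_pos: [0.4413, -0.0078, 0.1413]
orientation: [-180.0, -0.0, 166.0]
force: [-1.5, 0.9, -1.1]
opening: 0.0291
gripper_force: 29.9
```

```bash
python3 -c "import tilt;tilt.run(('side','scene'))"
```

```text
tcp [441.3  -7.8 141.3]
side [280 263  13  16  48] [285.8 270.8]
side [299 301  18  13 129] [307.  308.1]
side [306 317  15   7  28] [313.4 321.4]
-10 [array([303.1, 303.7]), array([302. , 312.1]), array([300.6, 323.5])]
0 [array([304.3, 303. ]), array([304.7, 310.4]), array([305.2, 320.5])]
10 [array([305.5, 302. ]), array([307.3, 308.3]), array([309.7, 316.9])]
20 [array([306.6, 301. ]), array([309.7, 305.9]), array([314. , 312.6])]
28 [array([307.4, 300. ]), array([311.6, 303.8]), array([317.2, 309. ])]
-10 [array([339.6, 297.1]), array([339.2, 306.9]), array([338.7, 320.3])]
0 [array([339.6, 296.1]), array([339.1, 304.6]), array([338.5, 316.2])]
10 [array([339.5, 294.8]), array([339. , 301.8]), array([338.3, 311.3])]
20 [array([339.5, 293.5]), array([339. , 298.7]), array([338.3, 305.8])]
28 [array([339.5, 292.2]), array([338.9, 296. ]), array([338.2, 301.1])]
```

Call:
{"name": "apply_moves", "arguments": {"targets": [{"travel": [-3,0,0],"roll": 0,"jaw": 0},{"travel": [-2,0,0],"roll": 0,"jaw": 0},{"travel": [0,0,0],"roll": 0,"jaw": 0}]}}

```text
clock: 18.7
tool_pos: [0.4462, -0.0089, 0.1415]
orientation: [-180.0, 0.0, 166.0]
force: [-1.1, -0.0, -0.9]
opening: 0.0291
gripper_force: 29.9
```

Call:
{"name": "apply_moves", "arguments": {"targets": [{"travel": [-2,0,0],"roll": 0,"jaw": 0},{"travel": [0,0,0],"roll": 0,"jaw": 0}]}}

```text
clock: 18.9
tool_pos: [0.4481, -0.0094, 0.1415]
orientation: [-180.0, 0.0, 166.0]
force: [-2.0, 0.2, -0.6]
opening: 0.0291
gripper_force: 29.9
```

Call:
{"name": "apply_moves", "arguments": {"targets": [{"travel": [-2,0,0],"roll": 0,"jaw": 0},{"travel": [0,0,0],"roll": 0,"jaw": 0}]}}

```text
clock: 19.1
tool_pos: [0.45, -0.0099, 0.1415]
orientation: [-180.0, 0.0, 166.0]
force: [-1.9, 0.3, -1.0]
opening: 0.0292
gripper_force: 29.9
```

Call:
{"name": "apply_moves", "arguments": {"targets": [{"travel": [-2,0,0],"roll": 0,"jaw": 0},{"travel": [0,0,0],"roll": 0,"jaw": 0}]}}

```text
clock: 19.3
tool_pos: [0.452, -0.0104, 0.1415]
orientation: [-180.0, 0.0, 166.0]
force: [-1.7, 0.8, 0.1]
opening: 0.029
gripper_force: 29.9
```

Call:
{"name": "apply_moves", "arguments": {"targets": [{"travel": [-2,0,0],"roll": 0,"jaw": 0},{"travel": [0,0,0],"roll": 0,"jaw": 0}]}}

```text
clock: 19.5
tool_pos: [0.4539, -0.0108, 0.1415]
orientation: [-180.0, 0.0, 166.0]
force: [-1.1, 0.7, 0.2]
opening: 0.029
gripper_force: 29.9
```

```bash
python3 -c "import tilt;tilt.run(('side',))"
```

```text
tcp [453.9 -10.8 141.5]
side [284 260  14  16  48] [290.4 267.6]
side [302 296  19  16 177] [310.2 305.1]
side [304 318  17   6  35] [311.9 321.5]
-10 [array([307.5, 300.5]), array([306.3, 308.9]), array([304.8, 320.3])]
0 [array([308.6, 299.8]), array([308.9, 307.3]), array([309.3, 317.4])]
10 [array([309.8, 298.9]), array([311.5, 305.2]), array([313.8, 313.7])]
20 [array([310.9, 297.8]), array([314. , 302.8]), array([318.1, 309.6])]
28 [array([311.7, 296.9]), array([315.8, 300.7]), array([321.3, 305.9])]
```

Call:
{"name": "apply_moves", "arguments": {"targets": [{"travel": [-2,0,0],"roll": 0,"jaw": 0},{"travel": [0,0,0],"roll": 0,"jaw": 0}]}}

```text
clock: 19.75
tool_pos: [0.4558, -0.0113, 0.1415]
orientation: [-180.0, 0.0, 166.0]
force: [-1.2, 0.4, -0.3]
opening: 0.029
gripper_force: 29.9
```

Call:
{"name": "apply_moves", "arguments": {"targets": [{"travel": [-2,0,0],"roll": 0,"jaw": 0},{"travel": [0,0,0],"roll": 0,"jaw": 0}]}}

```text
clock: 19.95
tool_pos: [0.4571, -0.0119, 0.1412]
orientation: [-180.0, -0.1, 166.0]
force: [-4.0, 2.1, 0.7]
opening: 0.0285
gripper_force: 30.0
```

```bash
python3 -c "import tilt;tilt.run(('side',))" | grep side
```

```text
side [286 259  15  17  52] [292.1 267. ]
side [302 296  20  15 182] [310.6 304.3]
side [304 319  16   6  40] [311.4 321.8]
```

The bottle now stands upright in the grip: the amber axis runs (310.6,304) to (311.4,322), which matches 0° tilt. Next I'll carry it to the tray.

Call:
{"name": "apply_moves", "arguments": {"targets": [{"travel": [10,0,0],"roll": 0,"jaw": 0},{"travel": [20,0,-5],"roll": 0,"jaw": 0},{"travel": [5,0,-20],"roll": 0,"jaw": 0},{"travel": [0,5,-25],"roll": 0,"jaw": 0},{"travel": [0,20,-10],"roll": 0,"jaw": 0},{"travel": [3,30,0],"roll": 0,"jaw": 0},{"travel": [3,35,0],"roll": 0,"jaw": 0},{"travel": [3,35,0],"roll": 0,"jaw": 0},{"travel": [3,35,0],"roll": 0,"jaw": 0},{"travel": [3,35,0],"roll": 0,"jaw": 0}]}}

```text
clock: 21.0
tool_pos: [0.4563, 0.1913, 0.202]
orientation: [179.9, 0.1, 166.0]
force: [0.4, 0.3, -1.5]
opening: 0.0292
gripper_force: 29.9
```

Call:
{"name": "apply_moves", "arguments": {"targets": [{"travel": [2,30,0],"roll": 0,"jaw": 0},{"travel": [0,25,0],"roll": 0,"jaw": 0},{"travel": [0,12,0],"roll": 0,"jaw": 0},{"travel": [0,0,20],"roll": 0,"jaw": 0},{"travel": [0,0,30],"roll": 0,"jaw": 0},{"travel": [0,0,25],"roll": 0,"jaw": 0},{"travel": [0,0,10],"roll": 0,"jaw": 0},{"travel": [0,0,5],"roll": 0,"jaw": 0},{"travel": [0,0,0],"roll": 0,"jaw": 0}]}}

```text
clock: 21.9
tool_pos: [0.4707, 0.255, 0.1118]
orientation: [180.0, 0.0, 166.0]
force: [-0.0, 0.7, -0.2]
opening: 0.029
gripper_force: 29.9
```

```bash
python3 -c "import tilt;tilt.run(('side','scene'))"
```

```text
tcp [470.7 255.  111.8]
side [196 223   9  14  34] [200.5 229.4]
side [217 259  18  12 133] [225.3 265. ]
-10 [array([220.2, 260.8]), array([220.1, 268.8]), array([219.9, 279.7])]
0 [array([221.4, 260.2]), array([222.7, 267.4]), array([224.5, 277.2])]
10 [array([222.5, 259.4]), array([225.2, 265.6]), array([228.9, 274.1])]
20 [array([223.6, 258.4]), array([227.6, 263.5]), array([233. , 270.4])]
28 [array([224.4, 257.6]), array([229.4, 261.7]), array([236.1, 267.2])]
scene [185 284  44   4  98] [202.3 285.5]
scene [207 312  20  15 211] [216.4 319.7]
scene [210 332  18   7  34] [218.5 336.4]
-10 [array([214.7, 317.2]), array([215.4, 326.9]), array([216.5, 340.2])]
0 [array([214.9, 316.1]), array([215.9, 324.4]), array([217.3, 335.8])]
10 [array([215.1, 314.8]), array([216.4, 321.6]), array([218.1, 330.7])]
20 [array([215.3, 313.4]), array([216.8, 318.4]), array([218.7, 325.1])]
28 [array([215.4, 312.1]), array([217. , 315.6]), array([219.2, 320.3])]
```

Call:
{"name": "apply_moves", "arguments": {"targets": [{"travel": [0,0,4],"roll": 0,"jaw": 0},{"travel": [0,0,4],"roll": 0,"jaw": 0},{"travel": [0,0,0],"roll": 0,"jaw": 0}]}}

```text
clock: 22.3
tool_pos: [0.4715, 0.2556, 0.1044]
orientation: [179.9, 0.1, 166.0]
force: [0.5, -0.3, 5.8]
opening: 0.0291
gripper_force: 30.1
```

Call:
{"name": "apply_moves", "arguments": {"targets": [{"travel": [0,0,3],"roll": 0,"jaw": 0},{"travel": [0,0,0],"roll": 0,"jaw": 0}]}}

```text
clock: 22.5
tool_pos: [0.4735, 0.2564, 0.1038]
orientation: [179.8, 0.3, 166.1]
force: [1.1, -3.5, 20.8]
opening: 0.0293
gripper_force: 30.8
```

Call:
{"name": "apply_moves", "arguments": {"targets": [{"travel": [0,0,2],"roll": 0,"jaw": 0},{"travel": [0,0,0],"roll": 0,"jaw": 0}]}}

```text
clock: 22.7
tool_pos: [0.4747, 0.2569, 0.1033]
orientation: [179.7, 0.4, 166.2]
force: [1.5, -5.5, 30.1]
opening: 0.0296
gripper_force: 31.4
```

Call:
{"name": "apply_moves", "arguments": {"targets": [{"travel": [0,0,-2.5],"roll": 0,"jaw": 0},{"travel": [0,0,-1.5],"roll": 0,"jaw": 0},{"travel": [0,0,0],"roll": 0,"jaw": 0}]}}

```text
clock: 23.0
tool_pos: [0.4719, 0.2562, 0.104]
orientation: [179.8, 0.1, 166.0]
force: [1.2, 0.6, 9.0]
opening: 0.0293
gripper_force: 30.2
```

```bash
python3 -c "import tilt;tilt.run(('scene',))"
```

```text
tcp [471.9 256.2 104. ]
scene [185 287  44   4 102] [202.4 288.4]
scene [207 315  20  14 205] [216.2 322. ]
scene [210 335  18   7  34] [218.8 339. ]
-10 [array([214.4, 319.5]), array([215.1, 329.1]), array([216.2, 342.3])]
0 [array([214.6, 318.4]), array([215.6, 326.7]), array([217., 338.])]
10 [array([214.8, 317.1]), array([216.1, 323.8]), array([217.8, 332.9])]
20 [array([215. , 315.7]), array([216.5, 320.6]), array([218.4, 327.3])]
28 [array([215.1, 314.4]), array([216.7, 317.9]), array([218.8, 322.5])]
```

Upright and on the floor. I'll relieve the last of the force and open the jaw.

Call:
{"name": "apply_moves", "arguments": {"targets": [{"travel": [0,0,-1],"roll": 0,"jaw": 0},{"travel": [0,0,0],"roll": 0,"jaw": 28},{"travel": [0,0,0],"roll": 0,"jaw": 31},{"travel": [0,0,0],"roll": 0,"jaw": 36},{"travel": [0,0,0],"roll": 0,"jaw": 50},{"travel": [0,0,0],"roll": 0,"jaw": 70},{"travel": [0,0,0],"roll": 0,"jaw": 70}]}}

```text
clock: 23.75
tool_pos: [0.4702, 0.2548, 0.1031]
orientation: [-180.0, -0.0, 166.0]
force: [0.6, 0.3, -0.4]
opening: 0.0547
gripper_force: 0.0
```

Call:
{"name": "apply_moves", "arguments": {"targets": [{"travel": [0,0,-8],"roll": 0,"jaw": 70},{"travel": [0,0,-20],"roll": 0,"jaw": 70},{"travel": [0,0,-40],"roll": 0,"jaw": 70},{"travel": [0,0,-40],"roll": 0,"jaw": 70},{"travel": [0,0,0],"roll": 0,"jaw": 70},{"travel": [0,0,0],"roll": 0,"jaw": 70}]}}

```text
clock: 24.35
tool_pos: [0.4708, 0.2554, 0.213]
orientation: [179.8, 0.1, 166.0]
force: [0.4, 0.8, -0.2]
opening: 0.0701
gripper_force: 0.0
```

```bash
python3 - <<'E'
from h import *
s=ctrl.snapshot("side")[:,:,::-1]
cv2.imwrite("pics/c7.png",cv2.resize(s[100:390,120:507],(800,600)))
E
```

```text
(no output)
```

View pics/c7.png

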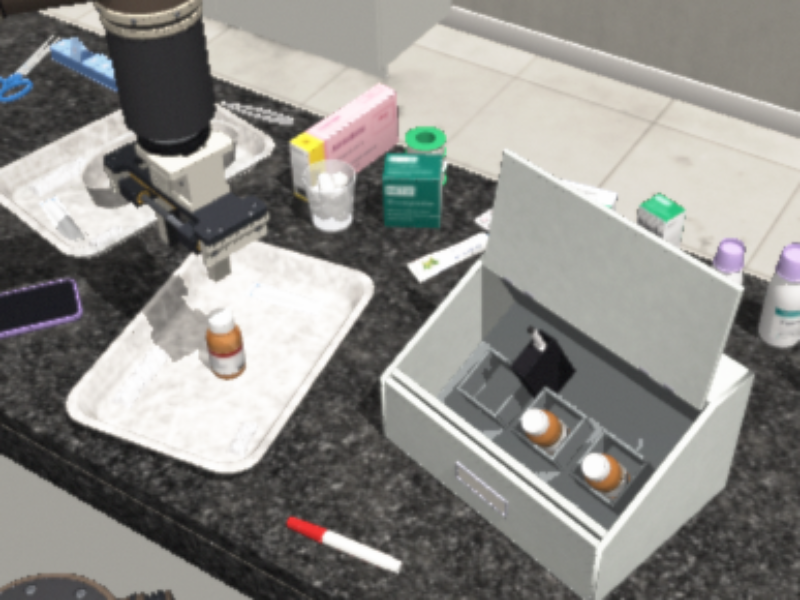

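The bottle stands upright in the tray at crop (226,345). The flap is open, and the two small bottles are still in their pockets.

```bash
python3 -c "
from plant import ctrl
print(ctrl.close_job())"
```

```text
the job is handed in; nothing more can be done
None
```

I handed the job in at about 24 s of the 72 s allowed. The large bottle stands upright on the tray floor, the flap leans open on its stop and the small bottles are in their pockets; the pouch was too faint in the last picture to confirm by eye, and the system returned no verdict.

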